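# Close the slip pot: paddle out, lid on, lock collar home

### The arm

A 6-joint arm with a two-finger parallel gripper is mounted at the origin on a cart in front of the work surface, level with it; the furniture and walls round the work are solid. World frame = base frame: x ahead of the robot, y to its left, z up, the work surface at z = 0. Lengths are in mm, angles in degrees, forces in N, time in s.
With the tool pointing down it reaches from about 350 to 850 mm from the base axis. Payload 8.1 kg.
Tool frame: the origin (TCP) lies on the centre line of the jaws, within the pads' length; the fingertips stand 14 mm ahead of it and the grasp point (between the pads) lies 5 mm behind it; z points along the fingers, y is the line along which they close (so a half turn about z gives the same grasp; the last joint's range is limited). The gripper opens to 85 mm and grips with 20 to 120 N. Pads are 22 mm wide; open, the fingers measure 114 mm over their backs; the gripper's body (76 mm by 85 mm) begins 54 mm behind the grasp point. The pads swing forward as they close: fully open they stand 13 mm farther back than shut.
Start: joints at [-4.893, 7.471, 85.268, -0, 87.261, -4.893], TCP at [600.004, 0.022, 219.592] pointing down, gripper open.
Joint ranges: [-169.43, 169.43], [-51.17, 129.36], [1.28, 143.12], [-76.62, 256.62], [0, 156.53], [-152.29, 152.29]. Speed limits (degrees/s): [136.94, 136.94, 159.86, 180, 180, 180].

### API

Orientations are given as [roll, pitch, yaw] about the fixed x, y, z axes, in that order (R = Rz(yaw) Ry(pitch) Rx(roll)).
In Python, from bench import sense, snapshot, camera_info, hand_in gives the robot as it stands. The module is installed in compiled form; this text tells all that it offers.
- The arm moves only by the tool apply_moves, never from a script. Its argument "deltas" is a list of rows, each a list of 7 numbers: the shift along the tool's x, y, z scaled (see below), then the turn, a rotation vector about the tool's x, y, z scaled (see below), then the opening, from 0 (shut) to 1 (fully open). In form: [[dx, dy, dz, ax, ay, az, claw], ...]. A call has 1 to 8 rows; each row shifts and turns the commanded pose from where the row before left it, along the tool's axes as they then stand; what a row does not reach is not made up. The controller multiplies each number of a shift by 0.03 m and each number of a turn by 0.08 rad. A row lasts 1/8 s, in which the tool goes at most 62.5 mm and 10.7 degrees, less where a joint would pass 70% of its speed; a pose out of reach is approached as far as the arm can. A call with a number of a shift or a turn outside -1 to 1 is refused whole. A call with a gripper value outside its range is refused whole. The fingers move at their own pace and stop on an object; "grip_force" is the grip in N (left out, the last holds). Time passes only in rows, so rows that do not move let the fingers close. It gives the time, the measured TCP pose, the force, the opening and the grip force at its end, in the units of the state.
- sense(): the state, without advancing time (a new reading comes with each control period).
- snapshot(name): name is "scene" or "side" or "wrist"; returns the picture (480x640x3 uint8, red, green, blue); there is no depth.
- camera_info(name): a dict with "vertical_fov" (degrees; the focal length in pixels is half the picture's height over the tangent of half this angle, whatever the lens; pixels are square), "cx", "cy" (the principal point, pixels), "origin" and "rotation" of the camera in the world; the wrist camera has in their place "tool_from_camera" (4x4, takes a point from camera to tool coordinates, whose origin is the TCP and whose axes are the flange's). Camera axes: x right, y up, looking along -z (the intrinsics and any distortion apply to the point x, -y, -z); pixel columns grow to the right and rows downward; lengths in mm; the calibration is good to about 2 mm. A picture is of the moment at which its call begins: read the wrist's pose just before it. camera_info takes no time and is no camera call.
- hand_in(): hands the job in; it is judged then, once.
The state is a dict: "time": time; "joint_pos": joint angles; "qd": joint speeds; "joint_efforts": joint torques, N m; "tool_pos": TCP position; "tcp_rot": TCP orientation; "ft_force": force on the tool from outside, world axes, zero at the start; "wrist_torque": the same for the moment, N m; "finger_gap": finger opening in mm; "grip_force": force on a finger pad.
Only numpy, scipy, OpenCV 4.12 (cv2) and the standard library are available. Lean on these libraries where they do the work, as an engineer would, in place of code of your own. Each camera call takes 0.05 s, during which the arm holds its last target. There are 200 camera calls.

### The job

The washed-out slip pot has to be shut so that no plaster crumbs get in. Take the wooden stirring paddle out of the pot and stand it, handle up, in the empty tin; set the lid on the pot with its three ears down in the three slots so that it sits fully home; then turn the pot's lock collar, which has an upright black handle, clockwise until its arm points at the locked mark. Leave the tin upright on the table, and do not disturb the two cast cups drying on the board.

Things in the scene. Friction and masses are not known exactly. Their poses are not given: they have to be found in the camera images.
- pot: open steel pot screwed to the table; origin: centre of underside, z up. Bore 86 mm, inner floor 9 mm up, seat for the lid's ears 100 mm up. Three 8 mm high keys on the seat leave three ear slots, 50 degrees wide, centred at 0, 120 and 240 degrees from the pot's x axis. An index plate on its -x side, 78 mm up, has an open mark (line) at 210 degrees and the locked mark (line and dot) at 150 degrees
- pot_mouth (a point): centre of the pot's mouth at seat height, on the axis of pot and collar, 100 mm above the table; axes as the pot's
- collar (a joint): angle (rad) of the aluminium lock collar, a captive ring 142 mm wide round the mouth, top 115 mm above the table. 0 = open (arm at the open mark), grows clockwise from above, 1.047 = locked (arm at the locked mark, on its stop). Three inward lips (50 degrees, inner radius 51 mm, 110 to 115 mm up) clear the ear slots when open and cover the ears when locked. Starts within 0.12 of open
- collar_grip (a point): point to grip on the collar's handle: a black upright round grip, 17 mm diameter, from 107 to 149 mm above the table, on a flat arm 92 mm from the pot's axis. This point lies on its axis, 136 mm above the table, and moves with the collar
- lid: aluminium lid lying right way up; origin: centre of its underside, z up. Plug 78 mm wide to z = 6 mm; 94 mm disc from 6 to 14 mm with three ears (36 degrees wide, reaching 60 mm from the centre, at 0, 120, 240 degrees from its x axis); dark brown wooden knob 36 mm wide from z = 28 to 48 mm, top 56 mm. Seated, its origin is on the pot's axis, 6 mm below pot_mouth
- paddle: light brown wooden stirring paddle, 200 mm long, 70 g, leaning in the open pot. Origin: middle of the blade's foot; z runs along it to the handle's end. Blade 7 mm (its x) by 40 mm (its y) to z = 58 mm; round handle 15 to 17 mm thick from z = 75 to 200 mm. It leans about 36 degrees towards its +x side, so its y axis is level
- tin: empty round steel tool tin standing on the table, 80 mm wide outside and 72 mm inside, 98 mm high, walls 4 mm, floor 5 mm. Origin: centre of its underside, z up
- tin_floor (a point): centre of the tin's inner floor, 5 mm above the table
- cup_tall: waisted unfired clay cup, 66 mm wide, 76 mm high, on the ware board; not to be disturbed. Origin: centre of its underside
- cup_round: round unfired clay cup, 69 mm wide, 68 mm high, on the ware board; not to be disturbed. Origin: centre of its underside

How it is judged (in metres and radians):
At the end, for the whole second after the job is handed in: Paddle handle up in the tin (foot within 30 mm of its floor and 40 mm of its axis, leaning under 43 degrees), tin upright on the table; lid level and down on the seat within 3 mm, ears in the slots; collar within 5 degrees of its locked mark; all at rest (horizontal distance between paddle and tin_floor below 0.04 m and z of paddle in the frame of tin_floor below 0.03 m and angle between paddle's own z axis and vertical below 0.75 rad and linear speed of paddle below 0.03 m/s and angle between tin's own z axis and vertical below 0.1 rad and height (world z) of tin below 0.01 m and horizontal distance between lid and pot_mouth below 0.006 m and z of lid in the frame of pot_mouth below -0.003 m and angle between lid's own z axis and vertical below 0.06 rad and linear speed of lid below 0.02 m/s and value of joint collar above 0.96 rad); the robot touches nothing.
It fails at once if a drying cup is shifted by more than 15 mm or tipped (distance of any of cup_tall, cup_round from where it was at the start of the episode above 0.015 m or angle between any of cup_tall, cup_round's own z axis and vertical above 0.3 rad).
It also fails if it takes over 72 s, if anything falls off the work surface, if the arm or the gripper's body presses on something with over 40 N, if the wrist force passes 120 N, or if a joint passes its speed limit or range.

## Working session

There is one attempt and no reset: what is moved stays moved. The work goes in short steps, Python scripts to look and compute and a tool call to move; the robot and the scene stay as the last step left them, time stands still between calls to the robot, and variables do not carry over. Pictures are saved under pics/ and viewed, at most 10 in all, crops included, and the job is handed in when it is done.

Besides the shell and the picture viewer there is one more tool, called after "Request:" in YAML: its name, and indented under it one key for each argument. apply_moves: Moves the arm, as the interface text tells. Its arguments: {"type":"object","properties":{"deltas":{"type":"array"},"grip_force":{"type":"number"}},"required":["deltas"]}

```bash
mkdir -p pics; python3 - <<'E'
from bench import *
import cv2
s=sense();print(s)
for n in("scene","side","wrist"):
    print(n,camera_info(n))
    cv2.imwrite(f"pics/{n}0.png",snapshot(n)[:,:,::-1])
E
```

```text
{'time': 0.0, 'joint_pos': array([-4.89259844e+00,  7.51364970e+00,  8.53307318e+01,  9.73322338e-04,
        8.72624858e+01, -4.89318766e+00]), 'qd': array([-0.02190557, -0.04038123,  0.07586544,  0.03704544,  0.0507235 ,
       -0.05295538]), 'joint_efforts': array([-1.90700346e-03, -5.69404185e+01, -5.00557995e+01, -2.19391650e-04,
        1.44415747e-02,  7.24149572e-05]), 'tool_pos': array([5.99414772e+02, 8.36787838e-02, 2.18545749e+02]), 'tcp_rot': array([-1.79893605e+02, -1.00841865e-02,  9.00005325e+01]), 'ft_force': array([ 0.17400157, -0.46342683, -0.17135294]), 'wrist_torque': array([-0.00114242, -0.02677173,  0.03573657]), 'grip_force': 0.0, 'finger_gap': 85.35124770280872}
scene {'vertical_fov': 49.991953439574715, 'cx': 325.0651237018321, 'cy': 242.29851805278506, 'origin': array([ 119.97712293, -626.99316649, 1136.55455161]), 'rotation': array([ 39.75037514,   0.1891695 , -33.57072133])}
side {'vertical_fov': 43.742026104115425, 'cx': 316.8712672799795, 'cy': 242.96459261108598, 'origin': array([-118.6616232 , 1181.76978781,  673.80123428]), 'rotation': array([  67.04293625,   -1.51577113, -147.61936686])}
wrist {'vertical_fov': 66.62644951859187, 'cx': 322.6613642028559, 'cy': 241.30805996761296, 'tool_from_camera': array([[-8.32212936e-04,  9.65272863e-01,  2.61242429e-01,
         6.53196111e+01],
       [ 9.99999607e-01,  7.23751286e-04,  5.11383750e-04,
        -6.58215389e-01],
       [ 3.04550312e-04,  2.61242752e-01, -9.65273087e-01,
        -1.54909139e+02],
       [ 0.00000000e+00,  0.00000000e+00,  0.00000000e+00,
         1.00000000e+00]])}
```

View pics/scene0.png

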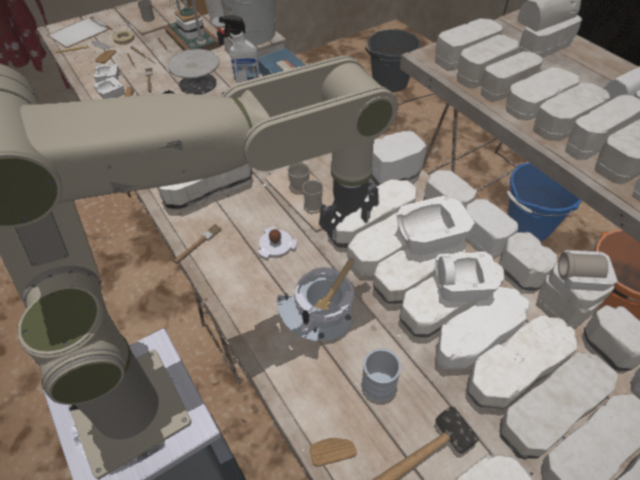

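View pics/side0.png

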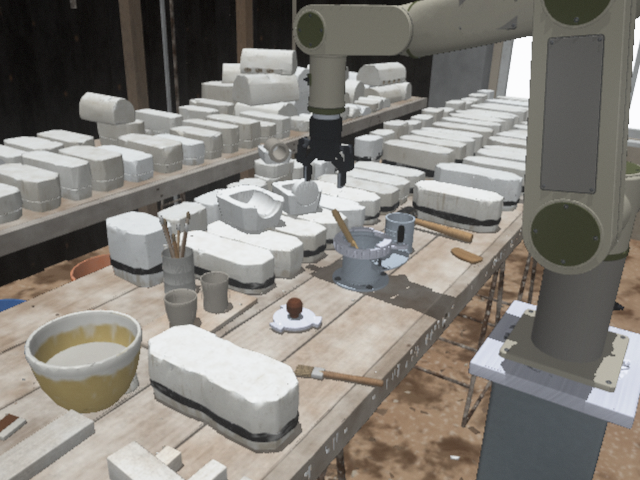

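View pics/wrist0.png

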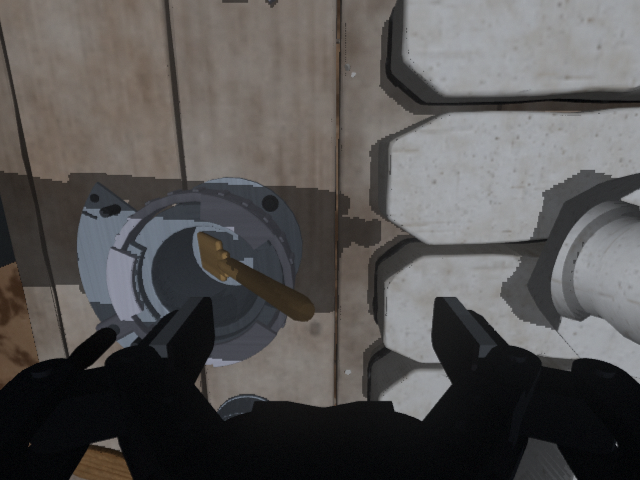

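The scene view shows the pot at (324,300), the paddle's handle end at about (350,262), the tin's rim at (381,362), the lid's knob at (275,237) and the cups at (298,176) and (313,193). In the wrist view the collar is centred near (203,277), the locked dot is at (95,198), the black handle is near (100,340) and the paddle's end is at (300,305).

```bash
cat > h.py <<'E'
import numpy as np, cv2
from scipy.spatial.transform import Rotation as R
from bench import sense, snapshot, camera_info
def grab(n):
    s=sense(); im=snapshot(n)
    return im, cam(n,s)
def cam(n,s=None):
    c=camera_info(n); f=240/np.tan(np.radians(c["vertical_fov"]/2))
    if n=="wrist":
        T=c["tool_from_camera"]; Rt=R.from_euler("xyz",s["tcp_rot"],degrees=True).as_matrix()
        return f,c["cx"],c["cy"],np.array(s["tool_pos"])+Rt@T[:3,3],Rt@T[:3,:3]
    return f,c["cx"],c["cy"],c["origin"],R.from_euler("xyz",c["rotation"],degrees=True).as_matrix()
def ray(C,u,v):
    f,cx,cy,o,M=C; d=M@np.array([(u-cx)/f,-(v-cy)/f,-1]); return o,d/np.linalg.norm(d)
def onz(C,u,v,z):
    o,d=ray(C,u,v); return o+d*(z-o[2])/d[2]
def proj(C,p):
    f,cx,cy,o,M=C; q=M.T@(np.asarray(p,float)-o); return np.array([cx-f*q[0]/q[2],cy+f*q[1]/q[2]])
def tri(Cs,uvs):
    A=np.zeros((3,3));b=np.zeros(3);rs=[ray(C,*p) for C,p in zip(Cs,uvs)]
    for o,d in rs: P=np.eye(3)-np.outer(d,d);A+=P;b+=P@o
    x=np.linalg.solve(A,b); return x,[np.linalg.norm(np.cross(x-o,d)) for o,d in rs]
E
python3 - <<'E'
from h import *
np.set_printoptions(precision=1,suppress=True)
S=cam("scene");D=cam("side");s=sense();W=cam("wrist",s)
print("W",W[3])
print("pot W",onz(W,203,277,115),"S",onz(S,324,290,110))
print("dot",onz(W,95,198,80),onz(W,112,210,80),"handle",onz(W,110,332,149))
print("tin",onz(S,381,362,98),"D",onz(D,400,218,98))
print("knob",tri([S,D],[(275,236),(295,306)]),"lid",onz(S,277,243,10))
print("paddle end",tri([S,D],[(350,262),(335,212)]),tri([S,W],[(350,262),(302,306)]))
print("cups",onz(S,299,168,76),onz(S,313,184,70))
E
```

```text
W [599.1  65.4 373.7]
pot W [508.3 -32.5 115. ] S [504.5 -36.8 110. ]
dot [414.6  22.2  80. ] [426.8  12.4  80. ] handle [453.1 -59.6 149. ]
tin [ 507.8 -258.8   98. ] D [ 504.9 -259.9   98. ]
knob (array([518.5, 232.9,  39.5]), [np.float64(0.968155842619045), np.float64(0.9681558426188315)]) lid [519.8 229.5  10. ]
paddle end (array([581.7, -34.3, 164.2]), [np.float64(1.4426556290593506), np.float64(1.4426556290594172)]) (array([583.7, -33.7, 160.7]), [np.float64(2.041883657599973), np.float64(2.0418836575999744)])
cups [701.6 399.2  76. ] [702.5 322.   70. ]
```

Request:
apply_moves:
  deltas:
    - [-0.5,-0.75,-0.67,0,0,0,1]
    - [-0.5,-0.75,-0.67,0,0,0,1]
    - [-0.5,-0.75,-0.67,0,0,0,1]
    - [-0.5,-0.75,-0.67,0,0,0,1]
    - [0,0,0,0,0,0,1]
    - [0,0,0,0,0,0,1]

```text
time: 0.9
tool_pos: [510.1, -59.8, 299.3]
tcp_rot: [-180.0, -0.0, 90.0]
ft_force: [-1.0, -0.2, -0.1]
finger_gap: 85.6
grip_force: 0.0
```

```bash
python3 - <<'E'
from h import *
im,C=grab("wrist"); np.save("pics/w1.npy",np.array([C[0],C[1],C[2],*C[3],*C[4].ravel()]))
cv2.imwrite("pics/w1raw.png",im[:,:,::-1])
cv2.imwrite("pics/w1.png",cv2.resize(im[80:380,120:520,::-1],(800,600),interpolation=cv2.INTER_CUBIC)); print(sense()["tool_pos"],proj(C,[508,-33,115]))
E
```

```text
[510.02842517 -59.59739347 298.91403999] [321.30994004 185.75503514]
```

View pics/w1.png

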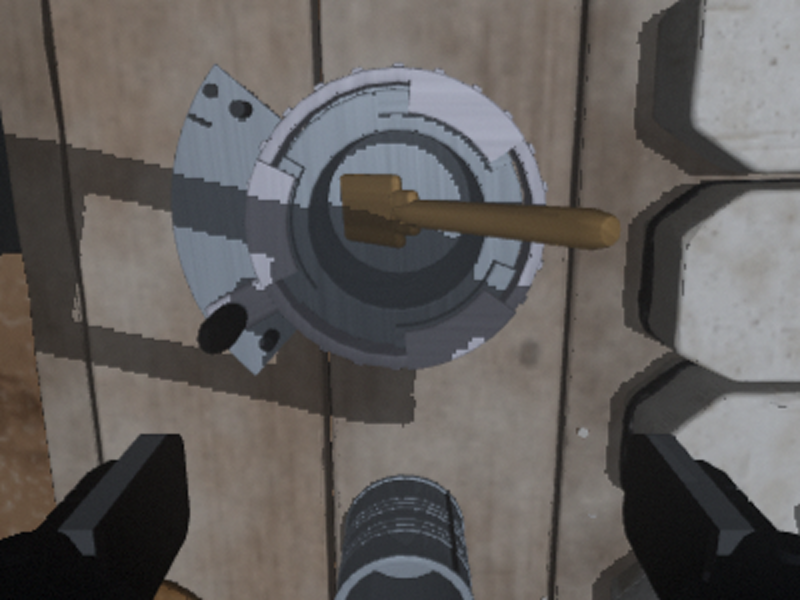

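The crop shows the collar circle centred at (397,217), the black grip's top at (222,328), the index plate's corners at (215,65) and (262,375), the locked line at (200,121), and the paddle running from blade foot (342,192) to handle end (610,230). The tin is at the bottom.

```bash
python3 - <<'E'
from h import *
np.set_printoptions(precision=1,suppress=True)
a=np.load("pics/w1.npy");C=(a[0],a[1],a[2],a[3:6],a[6:].reshape(3,3))
q=lambda x,y,z:onz(C,120+x/2,80+y/2,z)
im=cv2.imread("pics/w1raw.png")
L,Rr,T,B=q(246,217,115),q(547,217,115),q(397,67,115),q(397,368,115)
c=(L+Rr+T+B)/4;c=np.array([(L+Rr)[0]/2,(T+B)[1]/2]);print("collar",c,"w",Rr[0]-L[0],T[1]-B[1])
ang=lambda p:(np.hypot(*(p[:2]-c)),np.degrees(np.arctan2(*(p[:2]-c)[::-1])))
for n,p in dict(handle=q(222,328,149),c1=q(215,65,78),c2=q(262,375,78),line=q(200,121,78),b1=q(210,90,78),b2=q(240,108,78),b3=q(270,340,78)).items(): print(n,p,ang(p))
print("paddle end centre z 162..172",q(608,230,165), "blade top mid", q(400,192,0))
print("neck(z75)",q(410,207,70),"blade foot end near",q(343,193,10))
# bright key/lip edges
for n,x,y,z in[("lip1a",410,78,115),("lip1b",522,150,115),("lip2a",262,160,115),("lip2b",250,280,115),("lip3a",513,300,115),("lip3b",408,368,115)]:
    print(n,ang(q(x,y,z)))
E
```

```text
collar [505.2 -39.5] w 139.38415282343453 139.40242294100085
handle [429.7 -79.3 149. ] (np.float64(85.34786179172895), np.float64(-152.16143301793485))
c1 [416.6  33.9  78. ] (np.float64(115.06254097155824), np.float64(140.3494890666991))
c2 [ 431.1 -125.7   78. ] (np.float64(113.59714349324251), np.float64(-130.67183548953332))
line [407.3   7.6  78. ] (np.float64(108.6183456418589), np.float64(154.28555353083283))
b1 [413.3  22.3  78. ] (np.float64(110.71143265500231), np.float64(146.06392353408037))
b2 [427.5  13.8  78. ] (np.float64(94.1580546520413), np.float64(145.52213901404764))
b3 [ 436.5 -105.8   78. ] (np.float64(95.47470428879181), np.float64(-136.0161451782012))
paddle end centre z 162..172 [589.7 -34.7 165. ] blade top mid [505.9 -34.1   0. ]
neck(z75) [511.7 -35.8  70. ] blade foot end near [471.7 -33.8  10. ]
lip1a (np.float64(65.3985637603032), np.float64(84.5367564635368))
lip1b (np.float64(66.33705442205653), np.float64(30.94809523934861))
lip2a (np.float64(67.83869097925745), np.float64(153.92078774796315))
lip2b (np.float64(74.1269470587346), np.float64(-159.70099968595218))
lip3a (np.float64(65.8570484369202), np.float64(-32.68916194191532))
lip3b (np.float64(69.90895679984602), np.float64(-85.63254573426377))
```

```bash
cat >> h.py <<'E'
def togo(p,rpy):
    s=sense();A=R.from_euler("xyz",s["tcp_rot"],degrees=True);B=R.from_euler("xyz",rpy,degrees=True)
    sh=A.inv().apply(np.array(p)-s["tool_pos"])/30; tu=(A.inv()*B).as_rotvec()/0.08
    print("shift units",sh.round(2),"turn units",tu.round(2),"(shift in final axes)",(B.inv().apply(np.array(p)-s["tool_pos"])/30).round(2))
E
python3 -c "
from h import *
print(R.from_matrix((R.from_euler('xyz',[180,0,180],degrees=True)*R.from_rotvec([0,.628,0])).as_matrix()).as_euler('xyz',degrees=True))
B=R.from_euler('xyz',[180,0,180],degrees=True)*R.from_rotvec([0,.628,0])
togo([626,-35,227],B.as_euler('xyz',degrees=True))"
```

```text
[180.         -35.98174953 180.        ]
shift units [0.82 3.87 2.39] turn units [  6.14   6.13 -18.93] (shift in final axes) [-4.54  0.82 -0.33]
```

Request:
apply_moves:
  deltas:
    - [0,0,0,0,0,-0.98,1]
    - [0,0,0,0,0,-0.98,1]
    - [0,0,0,0,0,-0.98,1]
    - [0,0,0,0,0,-0.98,1]
    - [0,0,0,0,0,-0.98,1]
    - [0,0,0,0,0,-0.98,1]
    - [0,0,0,0,0,-0.98,1]
    - [0,0,0,0,0,-0.98,1]

```text
time: 1.95
tool_pos: [510.1, -59.3, 298.4]
tcp_rot: [-179.9, -0.1, 126.1]
ft_force: [-0.5, 0.0, 0.2]
finger_gap: 85.4
grip_force: 0.0
```

Request:
apply_moves:
  deltas:
    - [0,0,0,0,0,-0.98,1]
    - [0,0,0,0,0,-0.98,1]
    - [0,0,0,0,0,-0.98,1]
    - [0,0,0,0,0,-0.98,1]
    - [0,0,0,0,0,-0.98,1]
    - [0,0,0,0,0,-0.98,1]
    - [0,0,0,0,0,-0.98,1]
    - [0,0,0,0,0,-0.98,1]

```text
time: 2.95
tool_pos: [510.0, -59.3, 298.4]
tcp_rot: [-180.0, -0.1, 162.1]
ft_force: [-0.3, -0.4, -0.4]
finger_gap: 85.3
grip_force: 0.0
```

Request:
apply_moves:
  deltas:
    - [0,0,0,0,0,-0.98,1]
    - [0,0,0,0,0,-0.98,1]
    - [0,0,0,0,0,-0.98,1]
    - [0,0,0,0,0,-0.98,1]
    - [-0.8,0.2,0,0,0,0,1]
    - [-0.8,0.2,0,0,0,0,1]
    - [-0.8,0.2,0,0,0,0,1]
    - [-0.8,0.2,0,0,0,0,1]

```text
time: 3.95
tool_pos: [606.8, -35.2, 298.1]
tcp_rot: [180.0, -0.1, 179.9]
ft_force: [0.1, -0.2, 0.2]
finger_gap: 85.3
grip_force: 0.0
```

Request:
apply_moves:
  deltas:
    - [0,0,0,0,0.98,0,1]
    - [0,0,0,0,0.98,0,1]
    - [0,0,0,0,0.98,0,1]
    - [0,0,0,0,0.98,0,1]
    - [0,0,0,0,0.98,0,1]
    - [0,0,0,0,0.98,0,1]
    - [0,0,0,0,0.98,0,1]
    - [0,0,0,0,0.98,0,1]

```text
time: 4.95
tool_pos: [606.2, -35.5, 298.1]
tcp_rot: [180.0, -36.2, 179.9]
ft_force: [0.9, 0.4, 0.4]
finger_gap: 85.5
grip_force: 0.0
```

```bash
python3 - <<'E'
from h import *
B=R.from_euler('xyz',[180,0,180],degrees=True)*R.from_rotvec([0,.628,0])
s=sense();print(s["tool_pos"],s["tcp_rot"],s["joint_pos"])
togo([626,-35,227],B.as_euler('xyz',degrees=True))
im,C=grab("wrist");cv2.imwrite("pics/w2.png",im[:,:,::-1])
f=np.array([467.6,-36.5,9]);d=np.array([.588,.013,.809]);print(proj(C,f+200*d),proj(C,f+75*d))
hsv=cv2.cvtColor(im,cv2.COLOR_RGB2HSV);m=cv2.inRange(hsv,(10,110,40),(25,255,255))
n,l,st,c=cv2.connectedComponentsWithStats(m)
for i in range(1,n):
    if st[i,4]>150:print(st[i],c[i])
S,_=grab("scene")
E
```

```text
[606.1983825  -35.50280007 298.10858402] [179.98699931 -36.20411593 179.90035916] [ -6.0254306   47.47571805  32.6372021   -5.00270566 135.83680092
 -98.38067024]
shift units [-1.93  0.02  1.52] turn units [ 0.02 -0.05 -0.02] (shift in final axes) [-1.93  0.02  1.53]
[325.35246734 304.19990293] [322.87417634 257.3293492 ]
[438   0  24  26 180] [445.97222222  10.58888889]
[606   0  34  11 268] [622.58955224   4.28358209]
[ 49   9  37  28 351] [68.85185185 25.54131054]
[568  12  21  24 244] [577.89344262  21.67213115]
[450  20  46  42 759] [470.22002635  45.43083004]
[503  38  44  21 306] [523.67973856  49.        ]
[582  76  30  23 334] [596.87125749  85.49700599]
[120  92  31  18 237] [136.74261603  98.42194093]
[562 117  31  40 280] [577.46071429 133.93928571]
[  93  129   56   54 1608] [121.14552239 155.44402985]
[   0  161   45  118 1875] [ 17.80266667 211.2336    ]
```

View pics/w2.png

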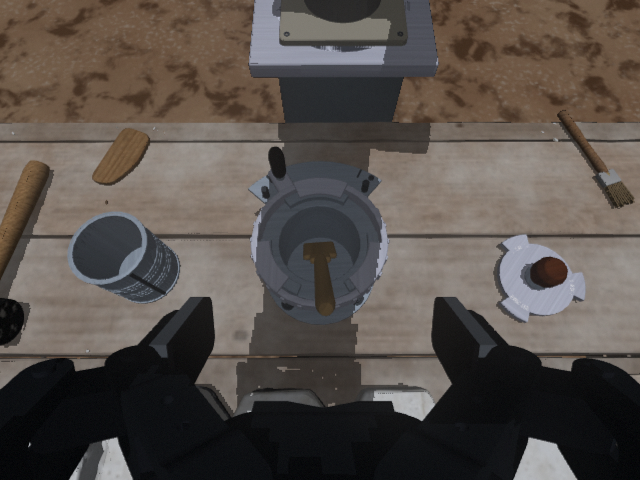

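The paddle's end is at (325,305) and its neck at (320,258), within 3 px of my prediction. The tin's rim is centred near (108,250), the lid's knob is at (549,271), and its ears are at (515,243), (513,308) and (579,287). The collar grip is at (277,160).

Request:
apply_moves:
  deltas:
    - [-0.65,0,0.5,0,0,0,1]
    - [-0.65,0,0.5,0,0,0,1]
    - [-0.63,0,0.5,0,0,0,1]
    - [0,0,0.8,0,0,0,1]
    - [0,0,0.8,0,0,0,1]
    - [0,0,0.8,0,0,0,1]
    - [0,0,0.9,0,0,0,1]
    - [0,0,0,0,0,0,1]

```text
time: 6.05
tool_pos: [566.3, -35.9, 147.0]
tcp_rot: [180.0, -36.2, 179.9]
ft_force: [-0.1, 0.6, 0.7]
finger_gap: 85.0
grip_force: 0.0
```

```bash
python3 - <<'E'
from h import *
np.set_printoptions(precision=1,suppress=True)
B=R.from_euler('xyz',[180,0,180],degrees=True)*R.from_rotvec([0,.628,0])
togo([567.6,-35,146.5],B.as_euler('xyz',degrees=True)); s=sense();print(s["ft_force"])
# w2 camera
s["tool_pos"]=[606.2,-35.5,298.1];s["tcp_rot"]=[179.99,-36.2,179.9];C=cam("wrist",s)
print("tin",onz(C,108,249,98),onz(C,70,249,98),onz(C,147,251,98));print("knob",onz(C,549,271,46))
for u,v in[(515,243),(513,308),(579,287)]:print("ear",onz(C,u,v,14))
print("grip top",onz(C,277,150,149),proj(C,[430,-80,149]))
E
```

```text
shift units [-0.  0. -0.] turn units [ 0.  -0.1 -0. ] (shift in final axes) [-0.  0. -0.]
[-0.1  0.6  0.7]
tin [ 511.4 -263.3   98. ] [ 511.3 -303.5   98. ] [ 513.7 -221.6   98. ]
knob [521.5 232.4  46. ]
ear [473.8 217.   14. ]
ear [559.3 198.2  14. ]
ear [533.1 286.1  14. ]
grip top [423.2 -82.  149. ] [278.7 155.7]
```

Request:
apply_moves:
  deltas:
    - [0,0,0,0,0,0,0]
    - [0,0,0,0,0,0,0]
    - [0,0,0,0,0,0,0]
    - [0,0,0,0,0,0,0]
    - [0,0,0,0,0,0,0]
    - [0,0,0,0,0,0,0]
  grip_force: 50

```text
time: 6.8
tool_pos: [568.5, -36.2, 149.5]
tcp_rot: [-180.0, -35.9, 179.8]
ft_force: [0.8, 0.7, -0.0]
finger_gap: 14.0
grip_force: 48.7
```

Request:
apply_moves:
  deltas:
    - [0,0,-0.3,0,0,0,0]
    - [0,0,-0.5,0,0,0,0]
    - [0,0,-0.5,0,0,0,0]
    - [0,0,-0.5,0,0,0,0]
    - [0,0,-0.5,0,0,0,0]
    - [0,0,-0.5,0,0,0,0]
    - [0,0,-0.5,0,0,0,0]
    - [0,0,-0.5,0,0,0,0]

```text
time: 7.8
tool_pos: [635.7, -36.3, 242.5]
tcp_rot: [180.0, -35.9, 179.8]
ft_force: [-0.1, -0.1, -1.1]
finger_gap: 14.2
grip_force: 48.8
```

Request:
apply_moves:
  deltas:
    - [0,0,-0.7,0,0,0,0]
    - [0,0,-0.8,0,0,0,0]
    - [0,0,-0.6,0,0,0,0]
    - [0,0,-0.3,0,-0.8,0,0]
    - [0,0,-0.3,0,-0.98,0,0]
    - [0,0,-0.3,0,-0.98,0,0]
    - [0,0,-0.3,0,-0.98,0,0]
    - [0,0,0,0,-0.98,0,0]

```text
time: 8.8
tool_pos: [681.1, -36.2, 322.0]
tcp_rot: [-180.0, -13.7, 179.8]
ft_force: [0.3, -0.4, -0.1]
finger_gap: 14.1
grip_force: 48.8
```

Request:
apply_moves:
  deltas:
    - [0,0,0,0,-0.98,0,0]
    - [0,0,0,0,-0.98,0,0]
    - [0.3,-0.2,0,0,-0.98,0,0]
    - [0.7,-0.8,0,0,0,0,0]
    - [0.7,-0.9,0,0,0,0,0]
    - [0.7,-0.9,0,0,0,0,0]
    - [0.7,-0.9,0,0,0,0,0]
    - [0.7,-0.9,0,0,0,0,0]

```text
time: 9.8
tool_pos: [565.5, -174.7, 322.7]
tcp_rot: [-180.0, -0.5, 179.9]
ft_force: [-0.5, -0.0, -0.9]
finger_gap: 13.9
grip_force: 48.9
```

```bash
python3 - <<'E'
from h import *
np.set_printoptions(precision=1,suppress=True)
togo([508,-260,290],[180,0,180]); s=sense();print(s["tool_pos"],s["tcp_rot"],s["finger_gap"])
for n in("scene","side"):
    im,C=grab(n);cv2.imwrite(f"pics/{n}1.png",im[:,:,::-1]);print(n,proj(C,s["tool_pos"]),proj(C,s["tool_pos"]-[0,0,170]),proj(C,[508,-260,98]))
a=cv2.imread("pics/scene1.png");b=cv2.imread("pics/side1.png")
cv2.imwrite("pics/m1.png",np.hstack([cv2.resize(a[200:420,300:500],(400,440)),cv2.resize(b[130:330,300:480],(396,440))]))
E
```

```text
shift units [ 1.9 -2.9  1.1] turn units [-0.  -0.1 -0. ] (shift in final axes) [ 1.9 -2.8  1.1]
[ 565.5 -174.7  322.7] [-180.    -0.5  179.9] 13.863198063009449
scene [387.3 262.9] [380.5 309. ] [381.4 362.4]
side [371.3 140.2] [367.3 203.1] [399.  217.8]
```

View pics/m1.png

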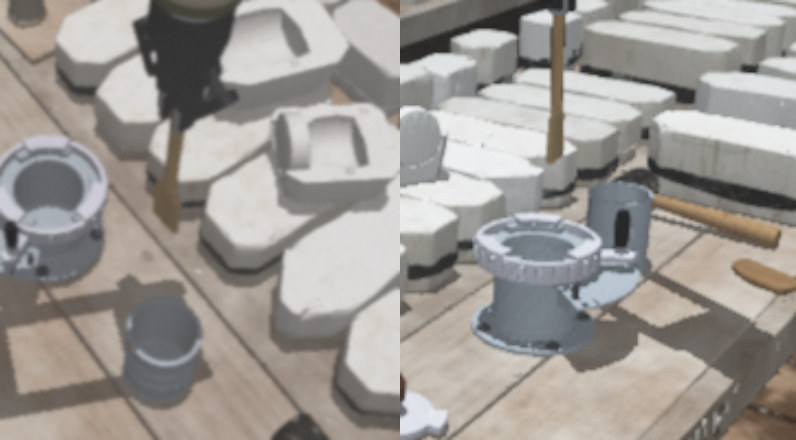

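The paddle hangs upright in the gripper with its foot at about (382,312) in the scene view, 3 px from my prediction. The tin's rim is centred at about (381,365) in that view, so the tin is near (508,-262).

Request:
apply_moves:
  deltas:
    - [0.5,-0.7,0,0,0,0,0]
    - [0.5,-0.7,0,0,0,0,0]
    - [0.5,-0.7,0,0,0,0,0]
    - [0.4,-0.8,0,0,0,0,0]
    - [0,0,0.6,0,-0.1,0,0]
    - [0,0,0.8,0,0,0,0]
    - [0,0,0.8,0,0,0,0]
    - [0,0,0.8,0,0,0,0]

```text
time: 10.9
tool_pos: [509.3, -260.4, 232.4]
tcp_rot: [-180.0, -0.0, 179.9]
ft_force: [-0.2, -0.0, -0.6]
finger_gap: 14.0
grip_force: 48.9
```

Request:
apply_moves:
  deltas:
    - [0,0,0.7,0,0,0,0]
    - [0,0,0.6,0,0,0,0]
    - [0,0,0.3,0,0,0,0]
    - [0,0,0,0,0,0,0]

```text
time: 11.4
tool_pos: [508.6, -260.5, 184.1]
tcp_rot: [180.0, -0.1, 179.9]
ft_force: [0.5, -0.2, -0.6]
finger_gap: 14.0
grip_force: 48.9
```

Request:
apply_moves:
  deltas:
    - [0,0,0.12,0,0,0,0]
    - [0,0,0,0,0,0,0.2]
    - [0,0,0,0,0,0,0.5]
    - [0,0,0,0,0,0,1]
    - [0,0,0,0,0,0,1]
    - [0,0,0,0,0,0,1]

```text
time: 12.15
tool_pos: [508.8, -260.8, 181.1]
tcp_rot: [-180.0, -0.0, 179.9]
ft_force: [-0.2, 0.9, 0.4]
finger_gap: 85.3
grip_force: 0.0
```

Request:
apply_moves:
  deltas:
    - [0,0,-0.7,0,0,0,1]
    - [0,0,-0.9,0,0,0,1]
    - [0,0,-0.9,0,0,0,1]
    - [0,0,-0.9,0,0,0,1]
    - [0,0.9,-0.6,0,0,0,1]
    - [0,0.9,0,0,0,0,1]
    - [0,0.9,0,0,0,0,1]
    - [0,0.9,0,0,0,0,1]

```text
time: 13.15
tool_pos: [509.1, -151.9, 301.1]
tcp_rot: [-180.0, -0.0, 179.8]
ft_force: [-0.3, 0.5, 0.3]
finger_gap: 85.2
grip_force: 0.0
```

Request:
apply_moves:
  deltas:
    - [0,0.9,0,0,0,0,1]
    - [0,0.9,0,0,0,0,1]
    - [0,0.9,0,0,0,0,1]
    - [0,0.9,0,0,0,0,1]
    - [0,0.9,0,0,0,0,1]
    - [0,0.9,0,0,0,0,1]
    - [0,0.9,0,0,0,0,1]
    - [0,0.9,0,0,0,0,1]

```text
time: 14.15
tool_pos: [509.6, 64.2, 300.9]
tcp_rot: [-180.0, -0.0, 179.9]
ft_force: [0.0, -0.1, -0.4]
finger_gap: 85.3
grip_force: 0.0
```

Request:
apply_moves:
  deltas:
    - [0,0.9,0,0,0,0,1]
    - [0,0.9,0,0,0,0,1]
    - [0,0.9,0,0,0,0,1]
    - [0.9,0.9,0,0,0,0,1]
    - [0.6,0.9,0,0,0,0,1]
    - [-1,0,0,0,0,0,1]
    - [-1,0,0,0,0,0,1]
    - [0,0,0,0,0,0,1]

```text
time: 15.15
tool_pos: [525.9, 198.1, 300.0]
tcp_rot: [-180.0, -0.1, 179.8]
ft_force: [-0.0, 0.2, -0.6]
finger_gap: 85.5
grip_force: 0.0
```

```bash
python3 - <<'E'
from h import *
np.set_printoptions(precision=1,suppress=True)
im,C=grab("wrist");s=sense();np.save("pics/w3.npy",np.array([C[0],C[1],C[2],*C[3],*C[4].ravel()]));print(s["tool_pos"],s["tcp_rot"],proj(C,[520,232,14]))
b,_=grab("side")
cv2.imwrite("pics/w3raw.png",im[:,:,::-1])
u,v=proj(C,[520,232,14]).astype(int);u=np.clip(u,120,520);v=np.clip(v,100,380)
cv2.imwrite("pics/m2.png",np.hstack([cv2.resize(im[v-100:v+100,u-100:u+100,::-1],(500,500),interpolation=cv2.INTER_CUBIC),cv2.resize(b[150:300,340:430,::-1],(300,500))]));print(u,v)
E
```

```text
[525.1 198.1 300.2] [-180.    -0.1  179.8] [351.4 194.9]
351 194
```

View pics/m2.png

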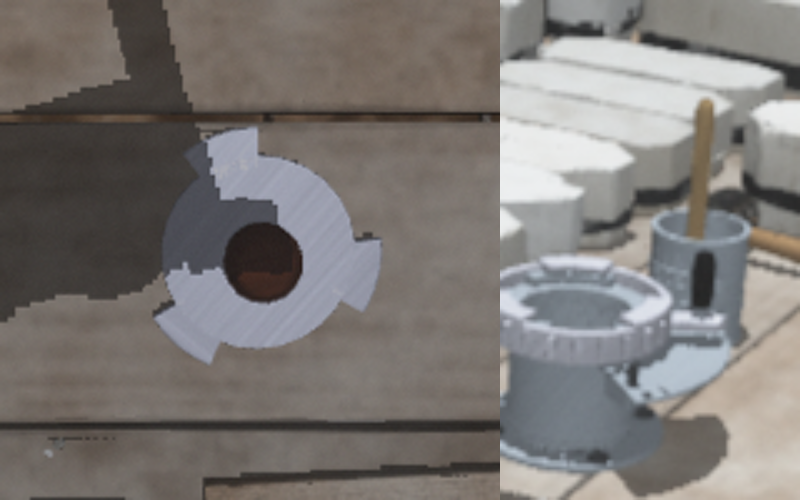

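The lid has ear corners at crop (258,127)/(185,155), (381,238)/(363,310) and (154,313)/(211,363), with the knob at (263,262). The side view shows the paddle standing handle up in the upright tin.

```bash
python3 - <<'E'
from h import *
from scipy.optimize import least_squares
np.set_printoptions(precision=2,suppress=True)
a=np.load("pics/w3.npy");C=(a[0],a[1],a[2],a[3:6],a[6:].reshape(3,3))
P=[onz(C,251+x/2.5,94+y/2.5,14)[:2] for x,y in[(258,127),(185,155),(381,238),(363,310),(154,313),(211,363)]]
r=least_squares(lambda q:np.hypot(*(np.array(P)-q[:2]).T)-q[2],[520,232,60]).x;print("centre,r",r)
for i in range(0,6,2):
    m=(P[i]+P[i+1])/2-r[:2];print(np.degrees(np.arctan2(m[1],m[0])),np.linalg.norm(P[i]-P[i+1]))
print("knob",onz(C,251+263/2.5,94+262/2.5,52))
E
```

```text
centre,r [520.68 235.94  58.99]
-160.57470975923036 36.3781324095362
79.36932960520372 35.96855423895206
-41.52001661073894 38.051727536151446
knob [519.13 234.45  52.  ]
```

Request:
apply_moves:
  deltas:
    - [0.16,0.6,0.5,0,0,0,1]
    - [0,0.6,0.9,0,0,0,1]
    - [0,0,1,0,0,0,1]
    - [0,0,1,0,0,0,1]
    - [0,0,1,0,0,0,1]
    - [0,0,1,0,0,0,1]
    - [0,0,1,0,0,0,1]
    - [0,0,0.8,0,0,0,1]

```text
time: 16.25
tool_pos: [518.1, 235.0, 82.7]
tcp_rot: [-180.0, -0.1, 179.9]
ft_force: [0.1, 0.1, -0.1]
finger_gap: 85.3
grip_force: 0.0
```

Request:
apply_moves:
  deltas:
    - [0,0,0.7,0,0,0,1]
    - [0,0,0.5,0,0,0,1]
    - [0,0,0.25,0,0,0,1]
    - [0,0,0,0,0,0,1]

```text
time: 16.75
tool_pos: [519.7, 234.4, 41.0]
tcp_rot: [-180.0, -0.1, 179.9]
ft_force: [0.4, 1.1, 0.0]
finger_gap: 85.3
grip_force: 0.0
```

```bash
python3 -c "
from h import *
togo([520,235.3,36],[180,0,180]);print(sense()['tool_pos'],sense()['joint_pos'])"
```

```text
shift units [-0.01  0.03  0.17] turn units [-0.01 -0.02 -0.03] (shift in final axes) [-0.01  0.03  0.17]
[519.70534171 234.38470883  41.04436347] [ 1.91211221e+01  1.20055640e+01  9.96630056e+01  2.51484228e-03
  6.84098959e+01 -7.07470194e+01]
```

Request:
apply_moves:
  deltas:
    - [0,0,0.17,0,0,0,1]
    - [0,0,0,0,0,0,0.3]
    - [0,0,0,0,0,0,0.3]
    - [0,0,0,0,0,0,0.3]
    - [0,0,0,0,0,0,0.3]
    - [0,0,0,0,0,0,0.7]
    - [0,0,0,0,0,0,0.8]
    - [0,0,0,0,0,0,0.8]
  grip_force: 20

```text
time: 17.75
tool_pos: [520.0, 234.1, 36.1]
tcp_rot: [-180.0, -0.1, 179.9]
ft_force: [0.1, -0.6, -0.1]
finger_gap: 68.3
grip_force: 0.0
```

Request:
apply_moves:
  deltas:
    - [0,0,0,0,0,0.98,0.8]
    - [0,0,0,0,0,0.98,0.8]
    - [0,0,0,0,0,0.98,0.8]
    - [0,0,0,0,0,0.98,0.8]
    - [0,0,0,0,0,0.98,0.8]
    - [0,0,0,0,0,0.98,0.8]
    - [0,0,0,0,0,0.98,0.8]
    - [0,0,0,0,0,0.98,0.8]

```text
time: 18.75
tool_pos: [520.0, 234.2, 36.1]
tcp_rot: [-180.0, -0.0, 143.8]
ft_force: [-0.1, -0.5, -0.5]
finger_gap: 68.3
grip_force: 0.0
```

Request:
apply_moves:
  deltas:
    - [0,0,0,0,0,0.98,0.8]
    - [0,0,0,0,0,0.98,0.8]
    - [0,0,0,0,0,0.98,0.8]
    - [0,0,0,0,0,0.98,0.8]
    - [0,0,0,0,0,0.98,0.8]
    - [0,0,0,0,0,0.98,0.8]
    - [0,0,0,0,0,0.98,0.8]
    - [0,0,0,0,0,0.98,0.8]

```text
time: 19.75
tool_pos: [520.1, 234.1, 36.1]
tcp_rot: [-179.9, 0.0, 107.8]
ft_force: [-0.9, -0.0, -0.4]
finger_gap: 68.6
grip_force: 0.0
```

Request:
apply_moves:
  deltas:
    - [0,0,0,0,0,0.98,0.8]
    - [0,0,0,0,0,0.98,0.8]
    - [0,0,0,0,0,0.98,0.8]
    - [0,0,0,0,0,0.98,0.8]
    - [0,0,0,0,0,0,0.2]
    - [0,0,0,0,0,0,0]
    - [0,0,0,0,0,0,0]
    - [0,0,0,0,0,0,0]

```text
time: 20.75
tool_pos: [520.2, 234.2, 36.4]
tcp_rot: [-180.0, 0.0, 90.0]
ft_force: [-0.5, -0.2, 2.5]
finger_gap: 29.5
grip_force: 17.7
```

Request:
apply_moves:
  deltas:
    - [0,0,0,0,0,0,0]
    - [0,0,0,0,0,0,0]
    - [0,0,-0.5,0,0,0,0]
    - [0,0,-0.8,0,0,0,0]
    - [0,0,-0.8,0,0,0,0]
    - [0,0,-0.9,0,0,0,0]
    - [0,0,-0.9,0,0,0,0]
    - [0,0,-0.9,0,0,0,0]
  grip_force: 70

```text
time: 21.75
tool_pos: [520.1, 234.2, 181.7]
tcp_rot: [-180.0, 0.0, 90.0]
ft_force: [-0.2, -0.0, 0.3]
finger_gap: -0.2
grip_force: 0.0
```

```bash
python3 - <<'E'
from h import *
np.set_printoptions(precision=1,suppress=True)
im,C=grab("wrist");s=sense();np.save("pics/w4.npy",np.array([C[0],C[1],C[2],*C[3],*C[4].ravel()]));cv2.imwrite("pics/w4raw.png",im[:,:,::-1])
b,_=grab("side")
cv2.imwrite("pics/m3.png",np.hstack([im[:,120:520,::-1],cv2.resize(b[260:360,230:350,::-1],(400,480))]))
print(proj(C,[520,234,52]))
E
```

```text
[323.6 227.4]
```

View pics/m3.png

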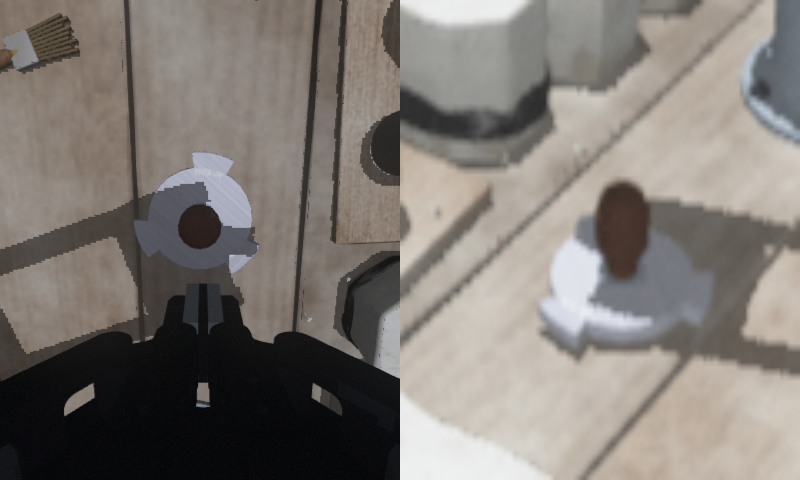

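The knob is at (319,227) in full-picture pixels. The ear corners in the crop are about (192,154)/(233,160), (135,221)/(151,257), (257,243) and (231,271). The lid is still lying flat after the grip slipped.

```bash
python3 - <<'E'
from h import *
from scipy.optimize import least_squares
np.set_printoptions(precision=1,suppress=True)
a=np.load("pics/w4.npy");C=(a[0],a[1],a[2],a[3:6],a[6:].reshape(3,3))
P=[onz(C,120+x,y,14)[:2] for x,y in[(192,154),(233,160),(135,221),(151,257),(257,243),(231,271)]]
r=least_squares(lambda q:np.hypot(*(np.array(P)-q[:2]).T)-q[2],[520,232,60]).x;print("centre,r",r)
for i in range(0,6,2):
    m=(P[i]+P[i+1])/2-r[:2];print(np.degrees(np.arctan2(m[1],m[0])),np.linalg.norm(P[i]-P[i+1]))
im=cv2.cvtColor(cv2.imread("pics/w4raw.png"),cv2.COLOR_BGR2HSV)
roi=im[200:255,290:350];m=cv2.inRange(roi,(0,90,20),(14,255,140))|cv2.inRange(roi,(170,90,20),(180,255,140))
M=cv2.moments(m);u,v=290+M["m10"]/M["m00"],200+M["m01"]/M["m00"];x,y,w,h=cv2.boundingRect(m);print(u,v,x+290,y+200,w,h,"knob",onz(C,u,v,52),onz(C,u,v,46))
p1,p2=onz(C,290+x,v,44),onz(C,290+x+w,v,44);print("width",p2-p1)
print(sense()["joint_efforts"],sense()["grip_force"])
E
```

```text
centre,r [516.4 233.5  57.9]
78.08843737230164 35.70629932628429
-159.46819142223868 36.48581804734388
-41.69542470503302 35.78296537548236
315.2244897959184 233.3469387755102 306 212 28 33 knob [513.3 229.1  52. ] [513.1 227.6  46. ]
width [23.1 -0.   0. ]
[  0.  -51.3 -47.5  -0.    0.8   0. ] 0.0
```

Request:
apply_moves:
  deltas:
    - [0,0,0,0,0,0,0.8]
    - [0,0,0,0,0,0,0.8]
    - [0,0,0.9,0,0,0,0.8]
    - [0,0,0.9,0,0,0,0.8]
    - [0,0,0.9,0,0,0,0.8]
    - [0,0,0.9,0,0,0,0.8]
    - [0,0,0.9,0,0,0,0.8]
    - [0,0,0.6,0,0,0,0.8]
  grip_force: 40

```text
time: 22.85
tool_pos: [518.4, 233.6, 24.6]
tcp_rot: [-179.8, 0.1, 90.0]
ft_force: [0.6, 0.7, -0.3]
finger_gap: 68.2
grip_force: 0.0
```

Request:
apply_moves:
  deltas:
    - [0,0,0,0,0,0,0.6]
    - [0,0,0,0,0,0,0.5]
    - [0,0,0,0,0,0,0.4]
    - [0,0,0,0,0,0,0.3]
    - [0,0,0,0,0,0,0.3]
    - [0,0,0,0,0,0,0.3]

```text
time: 23.6
tool_pos: [521.1, 234.6, 28.9]
tcp_rot: [179.9, -0.0, 90.0]
ft_force: [-2.2, -1.7, 6.3]
finger_gap: 32.4
grip_force: 39.4
```

Request:
apply_moves:
  deltas:
    - [0,0,0,0,0,0,0.3]
    - [0,0,0,0,0,0,0.3]
    - [0,0,0,0,0,0,0.3]
    - [0,0,0,0,0,0,0.3]

```text
time: 24.1
tool_pos: [521.1, 234.6, 28.9]
tcp_rot: [179.9, -0.0, 90.0]
ft_force: [-2.1, -0.4, 5.8]
finger_gap: 32.6
grip_force: 39.4
```

Request:
apply_moves:
  deltas:
    - [0,0,0,0,0,0,0]
    - [0,0,0,0,0,0,0]
    - [0,0,-0.15,0,0,0,0]
    - [0,0,-0.2,0,0,0,0]
    - [0,0,-0.2,0,0,0,0]
    - [0,0,-0.2,0,0,0,0]
    - [0,0,0,0,0,0,0]
  grip_force: 70

```text
time: 24.98
tool_pos: [520.7, 234.4, 50.5]
tcp_rot: [180.0, -0.0, 90.0]
ft_force: [-0.1, 0.5, -2.8]
finger_gap: 31.6
grip_force: 69.5
```

Request:
apply_moves:
  deltas:
    - [0,0,-0.6,0,0,0,0]
    - [0,0,-0.8,0,0,0,0]
    - [0,0,-0.9,0,0,0,0]
    - [0,0,-0.9,0,0,0,0]
    - [0,0,-0.9,0,0,0,0]
    - [0,0,-0.9,0,0,0,0]
    - [0,0,0,0,0,-1,0]
    - [0,0,0,0,0,-1,0]

```text
time: 25.98
tool_pos: [520.6, 234.4, 201.5]
tcp_rot: [179.9, -0.0, 99.3]
ft_force: [0.8, -0.9, -2.6]
finger_gap: 31.0
grip_force: 69.8
```

Request:
apply_moves:
  deltas:
    - [0,0,0,0,0,-1,0]
    - [0,0,0,0,0,-1,0]
    - [0,0,0,0,0,-1,0]
    - [0,0,0,0,0,-1,0]
    - [0,0,0,0,0,-1,0]
    - [0,0,0,0,0,-1,0]
    - [0,0,0,0,0,-1,0]
    - [0,0,0,0,0,-1,0]

```text
time: 26.98
tool_pos: [520.3, 234.2, 200.9]
tcp_rot: [-180.0, -0.0, 136.0]
ft_force: [-1.3, 0.0, -2.5]
finger_gap: 30.8
grip_force: 69.8
```

```bash
python3 - <<'E'
from h import *
from scipy.optimize import least_squares
np.set_printoptions(precision=1,suppress=True)
s0=sense()
def st(p,r): return cam("wrist",dict(tool_pos=p,tcp_rot=r))
a=np.load("pics/w1.npy")
for n,C in[("w1raw",(a[0],a[1],a[2],a[3:6],a[6:].reshape(3,3))),("w2",st([606.2,-35.5,298.1],[179.99,-36.2,179.9])),("wrist0",st([599.41,.08,218.55],[-179.89,-.01,90]))]:
    g=cv2.imread(f"pics/{n}.png",0);e=cv2.Canny(g,50,120)
    v,u=np.nonzero(e[:300]);P=np.array([onz(C,x,y,115)[:2] for x,y in zip(u,v)])
    d=np.hypot(*(P-[505,-38]).T);P=P[(d>64)&(d<78)]
    r=least_squares(lambda q:np.hypot(*(P-q).T)-71,[505,-38],loss="cauchy",f_scale=.7).x
    res=np.hypot(*(P-r).T)-71;print(n,r,len(P),(abs(res)<1.5).sum())
print(s0["tool_pos"],s0["tcp_rot"],s0["ft_force"],s0["finger_gap"],s0["joint_pos"])
# lid in grip seen by side/scene
S,CS=grab("scene");D,CD=grab("side");cv2.imwrite("pics/s3.png",S[:,:,::-1]);cv2.imwrite("pics/d3.png",D[:,:,::-1])
E
```

```text
w1raw [504.  -40.4] 767 382
w2 [506.1 -40.1] 661 243
wrist0 [505.2 -39.7] 563 365
[520.3 234.2 200.9] [-180.   -0.  136.] [-1.3  0.  -2.5] 30.849019955141497 [ 19.1   3.5  91.5  -0.   85.1 -26.9]
```

Request:
apply_moves:
  deltas:
    - [-0.4,-0.46,0,0,0,0,0]
    - [-0.8,-0.92,0,0,0,0,0]
    - [-0.8,-0.92,0,0,0,0,0]
    - [-0.8,-0.92,0,0,0,0,0]
    - [-0.8,-0.92,0,0,0,0,0]
    - [-0.8,-0.92,0,0,0,0,0]
    - [-0.8,-0.92,0,0,0,0,0]
    - [-0.79,-0.94,0,0,0,0,0]

```text
time: 28.08
tool_pos: [504.0, -41.9, 200.2]
tcp_rot: [-180.0, 0.0, 135.7]
ft_force: [0.7, 0.2, -3.1]
finger_gap: 30.9
grip_force: 69.9
```

```bash
python3 - <<'E'
from h import *
togo([505.1,-40,150],[180,0,135.7])
im,C=grab("side");g,_=grab("scene");w,_=grab("wrist");cv2.imwrite("pics/m4.png",np.hstack([cv2.resize(im[140:300,300:440,::-1],(350,400)),cv2.resize(w[120:480,160:565,::-1],(450,400))]))
E
```

```text
shift units [0.02 0.07 1.67] turn units [-0.01  0.    0.01] (shift in final axes) [0.02 0.07 1.67]
```

View pics/m4.png

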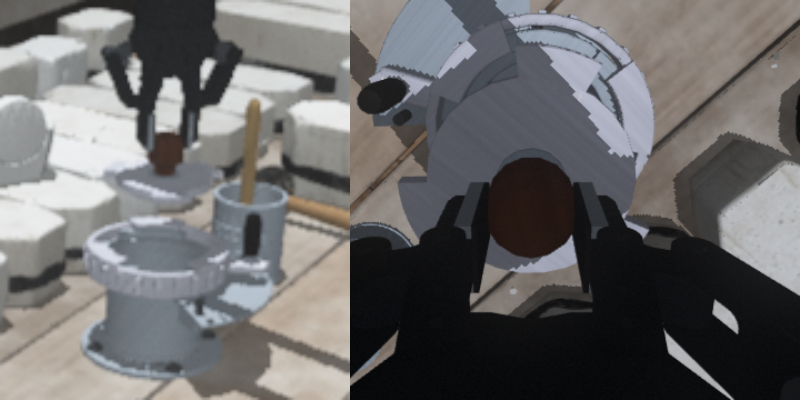

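The side view shows the lid held level over the pot by its knob. In the wrist view the top of the knob is centred at about (323,308) in full-picture pixels, with an ear at the left at crop (412,195).

```bash
python3 - <<'E'
from h import *
C=cam("wrist",dict(tool_pos=[0,0,0],tcp_rot=[0,0,0]))
q=lambda x,y,z:onz(C,160+(x-350)/1.111,120+y/1.111,z).round(1)
print("knob top centre",q(531,212,-24),"left,right",q(487,212,-10),q(576,212,-10),"front",q(531,157,-20),"bottom edge",q(531,257,-26))
print("ear L corners",q(398,180,14),q(406,213,14))
print("disc front edge",q(500,52,14),"ear? ")
for t in(0,120,240):
  pass
E
```

```text
knob top centre [  2.4  -1.  -24. ] left,right [ -4.4 -18.2 -10. ] [ -4.4  16.6 -10. ] front [ 21.5  -1.  -20. ] bottom edge [-14.2  -1.  -26. ]
ear L corners [ -0.4 -60.1  14. ] [-16.5 -57.9  14. ]
disc front edge [ 55.4 -13.6  14. ] ear?
```

Request:
apply_moves:
  deltas:
    - [-0.03,0.07,0.3,0,0,0,0]
    - [0,0,0.5,0,0,0,0]
    - [0,0,0.5,0,0,0,0]
    - [0,0,0.4,0,0,0,0]
    - [0,0,0.3,0,0,0,0]
    - [0,0,0,0,0,0,0]

```text
time: 28.98
tool_pos: [506.0, -38.8, 138.8]
tcp_rot: [-179.9, -0.1, 135.9]
ft_force: [-0.4, -0.4, -2.5]
finger_gap: 30.9
grip_force: 70.0
```

Request:
apply_moves:
  deltas:
    - [0,0,0.2,0,0,0,0]
    - [0,0,0.1,0,0,0,0]
    - [0,0,0,0,0,0,0]

```text
time: 29.35
tool_pos: [506.5, -39.0, 130.7]
tcp_rot: [-179.9, -0.0, 135.8]
ft_force: [0.8, 0.2, -2.4]
finger_gap: 30.8
grip_force: 70.0
```

Request:
apply_moves:
  deltas:
    - [0,0,0.1,0,0,0,0]
    - [0,0,0.1,0,0,0,0]
    - [0,0,0,0,0,0,0]

```text
time: 29.72
tool_pos: [506.3, -39.0, 124.4]
tcp_rot: [-179.9, -0.1, 135.9]
ft_force: [-0.4, 0.3, -2.0]
finger_gap: 30.9
grip_force: 70.0
```

Request:
apply_moves:
  deltas:
    - [0,0,0.07,0,0,0,0]
    - [0,0,0,0,0,0,0]

```text
time: 29.98
tool_pos: [506.8, -39.1, 123.1]
tcp_rot: [-180.0, 0.0, 135.8]
ft_force: [-1.2, -0.1, 0.9]
finger_gap: 30.7
grip_force: 70.4
```

Request:
apply_moves:
  deltas:
    - [0,0,0.04,0,0,0,0]
    - [0,0,0.03,0,0,0,0]
    - [0,0,0,0,0,0,0]

```text
time: 30.35
tool_pos: [507.2, -39.1, 123.0]
tcp_rot: [-180.0, 0.1, 135.9]
ft_force: [-8.7, 1.3, 17.0]
finger_gap: 31.6
grip_force: 72.2
```

Request:
apply_moves:
  deltas:
    - [0,0,-0.06,0,0,0,0.3]
    - [0,0,0,0,0,0,0.7]
    - [0,0,0,0,0,0,0.8]
    - [0,0,0,0,0,0,0.8]
    - [0,0,-0.5,0,0,0,0.8]
    - [0,0,-0.8,0,0,0,0.8]
    - [0,0,-0.8,0,0,0,0.8]
    - [0,0,-0.8,0,0,0,0.8]

```text
time: 31.35
tool_pos: [506.9, -39.1, 211.4]
tcp_rot: [-180.0, 0.0, 135.9]
ft_force: [-0.5, 0.6, -0.4]
finger_gap: 68.3
grip_force: 0.0
```

Request:
apply_moves:
  deltas:
    - [0,0,-0.9,0,0,0,0.8]
    - [0,0,-0.9,0,0,0,0.8]
    - [-1,0,-0.9,0,0,0,0.8]
    - [-0.3,0,0,0,0,0,0.8]
    - [0,0,0,0,0,0,0.8]

```text
time: 31.98
tool_pos: [534.6, -66.3, 290.0]
tcp_rot: [-179.9, -0.1, 135.8]
ft_force: [-0.6, 0.4, -0.6]
finger_gap: 68.4
grip_force: 0.0
```

```bash
python3 - <<'E'
from h import *
np.set_printoptions(precision=1,suppress=True)
im,C=grab("wrist");s=sense();np.save("pics/w5.npy",np.array([C[0],C[1],C[2],*C[3],*C[4].ravel()]));cv2.imwrite("pics/w5raw.png",im[:,:,::-1])
u,v=proj(C,[505,-40,110]);print(u,v,s["tool_pos"],s["tcp_rot"],s["joint_pos"],proj(C,[423,-82,149]))
b,_=grab("side");x0=int(np.clip(u-150,0,340));y0=int(np.clip(v-150,0,180));print(x0,y0)
cv2.imwrite("pics/m5.png",np.hstack([cv2.resize(im[y0:y0+300,x0:x0+300,::-1],(520,520),interpolation=cv2.INTER_CUBIC),cv2.resize(b[190:290,330:400,::-1],(280,520))]))
E
```

```text
322.07311158506235 173.03758992479518 [534.1 -65.9 289.4] [-179.9   -0.1  135.8] [-12.5  -3.1  88.8  -0.   94.4 -58.3] [210.1 138.7]
172 23
```

View pics/m5.png

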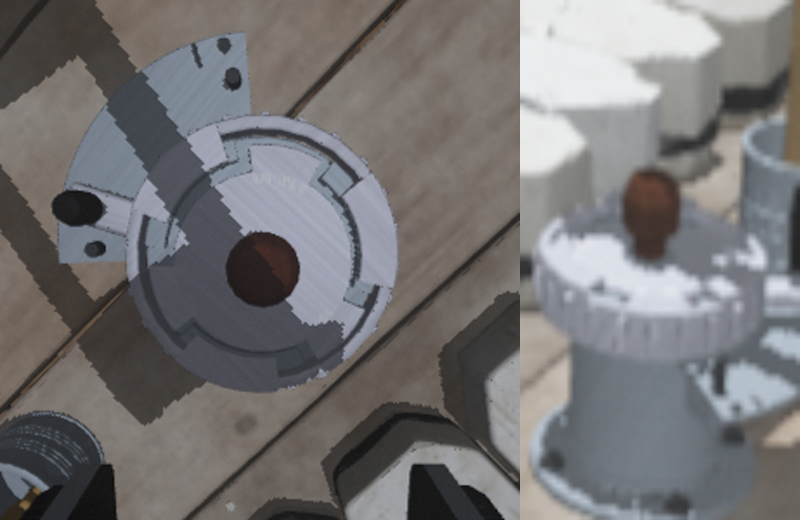

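The lid sits in the collar with its three ears down between the keys, and the side view shows it level with the collar. The knob is at (263,269) and the grip's top at (72,208).

Request:
apply_moves:
  deltas:
    - [0,0,0,0,0,-0.98,0.8]
    - [0,0,0,0,0,-0.98,0.8]
    - [0,0,0,0,0,-0.98,0.8]
    - [0,0,0,0,0,-0.98,0.8]
    - [0,0,0,0,0,-0.98,0.8]
    - [0,0,0,0,0,-0.98,0.8]
    - [0,0,0,0,0,-0.98,0.8]
    - [0,0,0,0,0,-0.98,0.8]

```text
time: 33.08
tool_pos: [533.8, -65.4, 289.4]
tcp_rot: [-180.0, -0.2, 172.0]
ft_force: [-0.1, -0.2, -0.1]
finger_gap: 68.3
grip_force: 0.0
```

Request:
apply_moves:
  deltas:
    - [0,0,0,0,0,-0.98,0.8]
    - [0,0,0,0,0,-0.98,0.8]
    - [0,0,0,0,0,-0.98,0.8]
    - [0,0,0,0,0,-0.98,0.8]
    - [0,0,0,0,0,-0.98,0.8]
    - [0,0,0,0,0,-0.98,0.8]
    - [0,0,0,0,0,-0.98,0.8]
    - [0,0,0,0,0,-0.98,0.8]

```text
time: 34.08
tool_pos: [533.8, -65.4, 289.3]
tcp_rot: [179.9, -0.1, -152.1]
ft_force: [0.2, 0.2, 0.1]
finger_gap: 68.3
grip_force: 0.0
```

```bash
python3 - <<'E'
from h import *
s=sense();print(s["tool_pos"],s["tcp_rot"],s["joint_pos"])
a=np.load("pics/w5.npy");C=(a[0],a[1],a[2],a[3:6],a[6:].reshape(3,3))
print("grip",onz(C,172+72/1.733,23+208/1.733,149),onz(C,172+78/1.733,23+210/1.733,128))
togo([423.5,-81.5,131],[180,0,-152.5])
E
```

```text
[533.80420059 -65.42166906 289.32809541] [ 1.79914101e+02 -1.30314278e-01 -1.52096364e+02] [-1.24369027e+01 -3.11278743e+00  8.89049790e+01 -1.89380508e-02
  9.43627398e+01 -1.30341857e+02]
grip [427.00868456 -82.5036324  149.        ] [425.41884017 -85.48430532 128.        ]
shift units [3.49 1.24 5.29] turn units [ 0.02 -0.03  0.09] (shift in final axes) [3.51 1.22 5.28]
```

Request:
apply_moves:
  deltas:
    - [0.87,0.31,0,0,0,0,0.8]
    - [0.87,0.31,0,0,0,0,0.8]
    - [0.87,0.31,0,0,0,0,0.8]
    - [0.87,0.31,0,0,0,0,0.8]
    - [0,0,0.9,0,0,0,0.8]
    - [0,0,0.9,0,0,0,0.8]
    - [0,0,0.9,0,0,0,0.8]
    - [0,0,0,0,0,0,0.8]

```text
time: 35.08
tool_pos: [422.7, -80.7, 206.5]
tcp_rot: [179.8, -0.3, -152.3]
ft_force: [-0.2, -0.2, 0.3]
finger_gap: 67.9
grip_force: 0.0
```

```bash
python3 - <<'E'
from h import *
togo([424.2,-82,131],[180,0,-152.5])
s=sense();im,C=grab("wrist")
for p in([424.2,-82,149],[505,-40,150]): print(proj(C,p))
hsv=cv2.cvtColor(im,cv2.COLOR_RGB2HSV);m=cv2.inRange(im,(0,0,0),(38,38,38))
n,l,st,c=cv2.connectedComponentsWithStats(m)
for i in range(1,n):
    if st[i,4]>100:print(st[i],c[i].round(0),onz(C,*c[i],149).round(1))
E
```

```text
shift units [-0.04 -0.07  2.52] turn units [ 0.05 -0.06  0.05] (shift in final axes) [-0.03 -0.06  2.52]
[319.79894943 258.00120879]
[319.51204527 387.83334056]
[  348     0   253    93 14876] [467.  35.] [279.7 -70.3 149. ]
[283 231  11  14 112] [288. 237.] [ 421.3 -104.8  149. ]
[303 231  26  36 710] [316. 249.] [420.1 -86.8 149. ]
[    0   291   640   189 67296] [320. 414.] [524.4 -29.5 149. ]
[295 347  47  30 383] [319. 357.] [485.1 -51.  149. ]
```

Request:
apply_moves:
  deltas:
    - [0.02,-0.07,0.8,0,0,0,0.8]
    - [0,0,0.8,0,0,0,0.8]
    - [0,0,0.6,0,0,0,0.8]
    - [0,0,0.3,0,0,0,0.8]
    - [0,0,0,0,0,0,0.4]
    - [0,0,0,0,0,0,0]
    - [0,0,0,0,0,0,0]
    - [0,0,0,0,0,0,0]
  grip_force: 40

```text
time: 36.12
tool_pos: [427.4, -84.5, 137.3]
tcp_rot: [-179.8, 0.2, -152.3]
ft_force: [-2.5, 1.8, 7.3]
finger_gap: 0.2
grip_force: 3.4
```

Request:
apply_moves:
  deltas:
    - [0,0,0,0,0,0,0]
    - [0,0,0,0,0,0,0]

```text
time: 36.38
tool_pos: [427.3, -84.5, 137.2]
tcp_rot: [-179.8, 0.2, -152.3]
ft_force: [-0.9, 1.5, 11.1]
finger_gap: 0.0
grip_force: 5.8
```

The fingers shut without holding the grip. I'll triangulate it from the scene and side views before trying again.

```bash
python3 - <<'E'
from h import *
np.set_printoptions(precision=1,suppress=True)
S=cam("scene");D=cam("side")
print(tri([S,D],[(306,318.5),(401.5,234)]))
# blobs of black near predicted in saved pictures (before) and now
for tag,fn in(("old",{"scene":"pics/scene1.png","side":"pics/side1.png"}),("now",None)):
    c={}
    for n in("scene","side"):
        im=cv2.imread(fn[n]) if fn else snapshot(n)[:,:,::-1].copy()
        if not fn: cv2.imwrite(f"pics/{n}_now.png",im)
        p=proj(cam(n),[423,-83,128]).astype(int);r=22
        g=im[p[1]-r:p[1]+r,p[0]-r:p[0]+r].max(2);m=(g<48).astype(np.uint8)
        k,l,st,ce=cv2.connectedComponentsWithStats(m)
        for i in range(1,k):
            if st[i,4]>12:print(tag,n,p,st[i,:2]+p-r,st[i,2:],ce[i]+p-r)
s=sense();print(s["tool_pos"],s["joint_pos"])
E
```

```text
(array([422.1, -88.2, 126. ]), [np.float64(0.8525681792765997), np.float64(0.8525681792764501)])
old scene [305 315] [304 314] [ 4  9 27] [305.2 317.6]
old side [400 233] [398 226] [ 6 16 82] [400.4 233.6]
now scene [305 315] [288 293] [ 39  19 326] [307.2 299.8]
now scene [305 315] [304 316] [ 5  8 32] [306.  319.1]
now side [400 233] [399 211] [10 13 57] [402.1 215.8]
now side [400 233] [398 227] [ 6 15 78] [400.4 234.1]
[427.3 -84.5 137.2] [ -17.9  -16.2  116.4   -0.    79.5 -135.6]
```

In the side view the fingertips end at row 224 and the grip starts at row 227. So the fingers are standing on top of the grip, and the tips sit higher than assumed. I'll rise, open and go down about 27 mm deeper.

Request:
apply_moves:
  deltas:
    - [0,0,-0.9,0,0,0,0.2]
    - [0,0,-0.6,0,0,0,0.8]
    - [0,0,0,0,0,0,0.8]
    - [0,0,0,0,0,0,0.8]
    - [0,0,0,0,0,0,0.8]

```text
time: 37.1
tool_pos: [424.7, -83.7, 178.3]
tcp_rot: [179.9, -0.1, -152.3]
ft_force: [-0.3, 0.0, -0.7]
finger_gap: 68.5
grip_force: 0.0
```

```bash
python3 - <<'E'
from h import *
s=sense();print(s["tool_pos"],s["tcp_rot"],s["finger_gap"],s["ft_force"])
togo([424,-85,107],[180,0,-151.5])
im=snapshot("side");C=cam("side");print(proj(C,s["tool_pos"]),proj(C,s["tool_pos"]+[0,0,12]),proj(C,s["tool_pos"]-[0,0,14]),proj(C,[424,-85,149]))
p=proj(C,s["tool_pos"]).astype(int);g=im.max(2)
for v in range(p[1]-26,p[1]+30,3):
    print(v,"".join("#" if g[v,u]<48 else "." for u in range(p[0]-25,p[0]+30)))
E
```

```text
[424.7308679  -83.74687972 178.32256151] [ 1.79919354e+02 -1.22657320e-01 -1.52276100e+02] 68.49445126848039 [-0.26114565  0.00344353 -0.70244021]
shift units [ 0.04 -0.03  2.38] turn units [ 0.02 -0.03 -0.17] (shift in final axes) [ 0.04 -0.03  2.38]
[401.81684023 214.48375432] [402.22384426 209.81415464] [401.3453152  219.89361001] [401.32476401 225.68182526]
188 ........................###.###...##...................
191 ........................########..###..................
194 .........................##.......##...................
197 ...........................######......................
200 .......................#...#...#.......................
203 ...........................#####.....##................
206 ...........................#..#.......####.............
209 .....#........###..........####............############
212 ..................................................#####
215 .......................................................
218 .......................................................
221 .......................................................
224 .......................................................
227 .......................#####...........................
230 ......................######...........................
233 ......................######...........................
236 ......................######...........................
239 ......................#####............................
242 .......................................................
```

Request:
apply_moves:
  deltas:
    - [0.04,-0.03,0.6,0,0,-0.17,0.8]
    - [0,0,0.7,0,0,0,0.8]
    - [0,0,0.6,0,0,0,0.8]
    - [0,0,0.4,0,0,0,0.8]
    - [0,0,0.1,0,0,0,0.8]
    - [0,0,0,0,0,0,0.8]

```text
time: 37.9
tool_pos: [424.9, -85.4, 107.7]
tcp_rot: [-180.0, -0.0, -151.5]
ft_force: [0.3, -0.6, -0.8]
finger_gap: 68.5
grip_force: 0.0
```

Request:
apply_moves:
  deltas:
    - [0,0,0,0,0,0,0.4]
    - [0,0,0,0,0,0,0]
    - [0,0,0,0,0,0,0]
    - [0,0,0,0,0,0,0]
    - [0,0,0,0,0,0,0]

```text
time: 38.52
tool_pos: [425.0, -85.5, 108.0]
tcp_rot: [-180.0, -0.0, -151.5]
ft_force: [-1.1, -0.9, 6.0]
finger_gap: 15.0
grip_force: 39.3
```

Request:
apply_moves:
  deltas:
    - [-0.008,0.215,0,0,0,0.875,0]
    - [-0.008,0.215,0,0,0,0.875,0]
    - [-0.008,0.215,0,0,0,0.875,0]
    - [-0.008,0.215,0,0,0,0.875,0]
    - [0,0,0,0,0,0,0]

```text
time: 39.15
tool_pos: [415.3, -61.2, 108.0]
tcp_rot: [-180.0, -0.1, -167.6]
ft_force: [-5.8, -0.3, 9.7]
finger_gap: 15.2
grip_force: 40.0
```

```bash
cat > c.py <<'E'
from h import *
s=sense();d=s["tool_pos"][:2]-[505.1,-40];a=np.degrees(np.arctan2(d[1],d[0]))%360
print("r",np.hypot(*d).round(1),"ang",a.round(1),"joint~",np.radians(214.8-a).round(3),s["tcp_rot"].round(1),s["ft_force"].round(1),s["finger_gap"].round(1))
E
python3 c.py
```

```text
Traceback (most recent call last):
  File "c.py", line 3, in <module>
    print("r",np.hypot(*d).round(1),"ang",a.round(1),"joint~",np.radians(214.8-a).round(3),s["tcp_rot"].round(1),s["ft_force"].round(1),s["finger_gap"].round(1))
                                                                                                                                        ^^^^^^^^^^^^^^^^^^^^^
AttributeError: 'float' object has no attribute 'round'
```

Request:
apply_moves:
  deltas:
    - [-0.008,0.215,0,0,0,0.875,0]
    - [-0.008,0.215,0,0,0,0.875,0]
    - [-0.008,0.215,0,0,0,0.875,0]
    - [-0.008,0.215,0,0,0,0.875,0]
    - [-0.008,0.215,0,0,0,0.875,0]
    - [-0.008,0.215,0,0,0,0.875,0]
    - [-0.008,0.215,0,0,0,0.875,0]
    - [0,0,0,0,0,0,0]

```text
time: 40.15
tool_pos: [415.6, -15.5, 107.9]
tcp_rot: [-180.0, -0.3, 164.4]
ft_force: [-13.7, 4.2, 15.7]
finger_gap: 14.7
grip_force: 40.8
```

```bash
sed -i 's/,s\["finger_gap"\].round(1)//' c.py; python3 c.py
```

```text
r 92.8 ang 164.7 joint~ 0.874 [-180.    -0.3  164.4] [-13.7   4.2  15.7]
```

Request:
apply_moves:
  deltas:
    - [0.01,0.215,-0.03,0,0,0.875,0]
    - [-0.008,0.215,-0.02,0,0,0.875,0]
    - [0,0,0,0,0,0,0]

```text
time: 40.52
tool_pos: [419.6, -3.4, 108.1]
tcp_rot: [-180.0, -0.2, 156.4]
ft_force: [-6.3, 3.1, 0.8]
finger_gap: 15.4
grip_force: 39.5
```

```bash
python3 c.py
```

```text
r 93.0 ang 156.8 joint~ 1.012 [-180.    -0.2  156.4] [-6.3  3.1  0.8]
```

Push on to the stop.

Request:
apply_moves:
  deltas:
    - [-0.008,0.11,0,0,0,0.44,0]
    - [0,0.06,0,0,0,0.2,0]
    - [0,0,0,0,0,0,0]

```text
time: 40.9
tool_pos: [421.4, 0.9, 108.0]
tcp_rot: [-179.9, -0.3, 153.5]
ft_force: [-7.3, 3.0, 3.1]
finger_gap: 14.9
grip_force: 39.7
```

```bash
python3 c.py
```

```text
r 93.1 ang 154.0 joint~ 1.062 [-179.9   -0.3  153.5] [-7.3  3.   3.1]
```

Request:
apply_moves:
  deltas:
    - [0,0.07,0,0,0,0.25,0]
    - [0,0.07,0,0,0,0.25,0]
    - [0,0,0,0,0,0,0]

```text
time: 41.28
tool_pos: [422.1, 2.0, 108.0]
tcp_rot: [-179.6, -0.3, 151.2]
ft_force: [-16.5, -10.2, 9.3]
finger_gap: 15.0
grip_force: 40.4
```

```bash
python3 c.py
```

```text
r 93.1 ang 153.1 joint~ 1.076 [-179.6   -0.3  151.2] [-16.5 -10.2   9.3]
```

At the stop. Release and rise.

Request:
apply_moves:
  deltas:
    - [0,-0.05,0,0,0,0,0.2]
    - [0,0,0,0,0,0,0.6]
    - [0,0,0,0,0,0,0.8]
    - [0,0,0,0,0,0,0.8]
    - [0,0,-0.6,0,0,0,0.8]
    - [0,0,-0.9,0,0,0,0.8]
    - [0,0,-0.9,0,0,0,0.8]
    - [0,0,-0.9,0,0,0,0.8]

```text
time: 42.28
tool_pos: [424.6, 2.9, 208.9]
tcp_rot: [-180.0, -0.0, 151.2]
ft_force: [-0.3, -0.2, 0.3]
finger_gap: 68.5
grip_force: 0.0
```

Request:
apply_moves:
  deltas:
    - [0,0,-0.9,0,0,0,0.8]
    - [0,0,-0.9,0,0,0,0.8]
    - [0,0,-0.9,0,0,0,0.8]
    - [0,0,0,0,0,0,0.8]
    - [0,0,0,0,0,0,0.8]

```text
time: 42.9
tool_pos: [424.4, 2.9, 288.1]
tcp_rot: [-179.9, -0.1, 151.1]
ft_force: [-0.2, 0.1, -0.1]
finger_gap: 67.9
grip_force: 0.0
```

```bash
python3 - <<'E'
from h import *
np.set_printoptions(precision=1,suppress=True)
print(sense()["ft_force"],sense()["tool_pos"])
I={n:snapshot(n) for n in("scene","side")}
def blob(n,p,r,f,amin):
    u=proj(cam(n),p).astype(int);a=I[n][u[1]-r:u[1]+r,u[0]-r:u[0]+r];m=f(a).astype(np.uint8)
    k,l,st,c=cv2.connectedComponentsWithStats(m);i=1+np.argmax(st[1:,4]);return c[i]+u-r,st[i]
blk=lambda a:a.max(2)<48
brn=lambda a:(a[:,:,0].astype(int)-a[:,:,2]>22)&(a.max(2)<140)
tan=lambda a:(a[:,:,0].astype(int)-a[:,:,2]>35)
for nm,p,r,f in(("grip",[422,0,128],18,blk),("knob",[505,-40,134],18,brn),("paddle",[508,-262,160],25,tan)):
    q=[blob(n,p,r,f,8) for n in I];print(nm,[x[1] for x in q],tri([cam(n) for n in I],[x[0] for x in q]))
# cups: image difference from the start
for n in I:
    o=cv2.imread(f"pics/{n}0.png")[:,:,::-1];
    for p in([701,397,38],[702,320,35]):
        u=proj(cam(n),p).astype(int);d=cv2.absdiff(o,I[n])[u[1]-20:u[1]+20,u[0]-20:u[0]+20];print(n,"cup diff",d.mean(),(d.max(2)>40).mean())
E
```

```text
[-0.2  0.1 -0.1] [424.4   2.9 288.1]
grip [array([15, 14,  5, 12, 40], dtype=int32), array([16, 11,  7, 17, 88], dtype=int32)] (array([420.4,   0.8, 126.8]), [np.float64(1.5923289673075895), np.float64(1.5923289673074839)])
knob [array([ 13,  12,  12,  13, 126], dtype=int32), array([ 13,  11,  13,  13, 102], dtype=int32)] (array([504.9, -41.5, 139.7]), [np.float64(2.0068570123832177), np.float64(2.0068570123833083)])
paddle [array([26, 14,  7,  7, 36], dtype=int32), array([ 21,   9,   7,  41, 169], dtype=int32)] (array([ 517.2, -253.2,  157.3]), [np.float64(10.913881935566836), np.float64(10.913881935566861)])
scene cup diff 23.02 0.26
scene cup diff 9.125208333333333 0.085
side cup diff 1.4245833333333333 0.0
side cup diff 1.495 0.0
```

```bash
python3 -c "
from bench import *
print(hand_in())"
```

```text
the job is handed in; nothing more can be done
None
```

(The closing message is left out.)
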